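Seat a gear unit in its cradle and mesh a splined coupling on its shaft

TASK

Slide the loose gear unit along the bench into the blue cradle until it is fully home against the back stop. Then push the white splined coupling down onto the unit's shaft, rocking it about the shaft until the teeth mesh, so that it sits fully home on the collar, and let go of it with the unit still home in the cradle. Leave the worn black coupling and the other things on the bench where they are.

Things in the scene. Friction and masses are not known exactly. Their poses are not given: they have to be found in the camera images.
- cradle: Blue cradle fixed to the bench. Origin on the bench, where the centre of the gear unit's underside lies when home; x points in, from mouth to back stop. Rails 25 mm high, 14 thick: parallel part x -10 to 45 mm, inner faces y = +-36.5 mm; stop face at x = 45; two diverging rails in front make a funnel mouth, 116 mm wide inside at x = -75. Slick; floor is bare bench.
- unit_center (a point): Centre of the loose gear unit: grey box with aluminium top, 90 (x) x 70 (y) x 45 (z) mm, 0.5 to 0.8 kg, standing before the cradle's mouth, to be slid along the bench (smooth casing, roughly 2 to 3 N). x points to its front, which enters first; its flat back face is at x = -45 mm. The upright shaft is 12 mm forward of the centre.
- shaft_tip (a point): Tip of the steel splined shaft, on its axis, 82 mm above the bench; z up, axes fixed to the unit's case: they do NOT show the teeth. The tip point is 32 mm above the collar. Top 14 mm: plain 18 mm pilot, coned to 10 mm at the tip; below it 18 mm of spline (see shaft_foot).
- shaft_foot (a point): Foot of the shaft, on its axis, at the top of the 40 mm round collar (5 mm high) on the unit's top. From here up 18 mm: four straight flat-topped teeth 90 degrees apart, 9.6 mm wide, 28 mm over tips, 18 mm core. They stand at any angle, different each time and not measured; a worm gear keeps the shaft from turning (about 1 N m). Axes fixed to the case.
- coupling_center (a point): Centre of the loose white coupling: eight-sided sleeve 46 mm across flats, 40 mm high, 0.1 to 0.17 kg, upright on the bench. Flats face its x axis and every 45 degrees. Through bore 32 mm, with four inner teeth over its whole height, 5 mm wide, along +-x and +-y, 20 mm between opposite tips. Meshes every 90 degrees, about 3 degrees play either way.
- worn_center (a point): Bystander: centre of the worn black coupling, same outside size as the white one, inner teeth gone.
- driver_grip (a point): Bystander: grip of a screwdriver lying on the bench.
- meter: Bystander: yellow multimeter lying flat, 150 x 75 x 32 mm; origin under its centre.
- screws: Bystander: orange screw tray 120 x 90 x 30 mm; origin under its centre.
- oil: Bystander: white oil bottle with a red cap, 40 mm diameter, 110 mm high; origin under its centre.
- tape: Bystander: blue roll of tape lying flat, 90 mm diameter, 20 mm high; origin under its centre.
- mug: Bystander: white mug, 72 mm diameter, 75 mm high; origin under its centre.
There are look-alikes about, which are no part of the job. There is more than one size of the part that bears coupling_center; the job needs the middle-sized. What is meant by the cradle is not green, and is the smaller of those in its own colour.

How it is judged:
On the way, in this order (a step that is already met when the one before it is completed fails the run):
1. the gear unit is fully home in the cradle (x of unit_center in the frame of cradle above -0.005 m and y of unit_center in the frame of cradle between -0.004 and 0.004 m and angle between the x axis of unit_center and the x axis of cradle, either way round below 0.1 rad and height (world z) of unit_center below 0.026 m), for 0.2 s.
2. the white coupling is fully home on the splined shaft (z of coupling_center in the frame of shaft_tip below -0.0095 m and horizontal distance between coupling_center and shaft_tip below 0.004 m and angle between coupling_center's own z axis and vertical below 0.1 rad), for 0.2 s.
At the end, for the whole second after the job is handed in: Gear unit in the cradle within 5 mm of the back stop, 4 mm of the centre line and 0.1 rad of straight; white coupling meshed on the shaft, its centre at least 9.5 mm below the shaft tip (12 mm when home), within 4 mm of the axis, upright within 0.1 rad; both at rest, released (all of step 1 and all of step 2 and linear speed of each of coupling, unit below 0.02 m/s); the robot touches nothing.
It fails at once if the worn black coupling is moved more than 30 mm (distance of worn_center from where it was at the start of the episode above 0.03 m).
It fails at once if another bystander is moved more than 30 mm (distance of any of driver_grip, meter, screws, oil, tape, mug from where it was at the start of the episode above 0.03 m).
It also fails if it takes over 72 s, if anything falls off the work surface, if the arm or the gripper's body presses on something with over 40 N, if the wrist force passes 120 N, or if a joint passes its speed limit or range.

ROBOT

A 7-joint arm with a two-finger parallel gripper is mounted at the origin on the work surface. World frame = base frame: x ahead of the robot, y to its left, z up, the work surface at z = 0. Lengths are in m, angles in rad, forces in N, time in s.
With the tool pointing down it reaches from about 0.35 to 0.9 m from the base axis. Payload 19.9 kg.
Tool frame: the origin (TCP) lies on the mounting face of the last link; the fingertips stand 199 mm ahead of it and the grasp point (between the pads) lies 180 mm ahead of it; x points along the fingers, z is the direction in which the jaws open and shut, and the axes are right-handed (so a half turn about x gives the same grasp; the last joint's range is limited). The gripper opens to 94 mm and grips with 3 to 60 N. Pads are 16 mm wide; open, the fingers measure 119 mm over their backs; the gripper's body (75 mm by 177 mm) begins 78 mm behind the grasp point.
Start: joints at [-0.042, 0.417, -0.01, 1.614, 0.005, 1.111, -0.053], TCP at [0.625, 0, 0.405] pointing down, gripper open.
Joint ranges: [-2.81, 2.81], [-0.39, 2.02], [-1.27, 1.25], [0.06, 2.57], [-1.19, 4.33], [0.19, 2], [-2.82, 2.82]. Speed limits (rad/s): [1.89, 1.89, 2.39, 2.39, 3.01, 3.01, 3.01].

INTERFACE

Orientations are given as a unit quaternion [x, y, z, w].
In Python, from plant import monitor, imaging, job_done gives the robot as it stands. The module is installed in compiled form; this text tells all that it offers.
- The arm moves only by the tool servo_tool, never from a script. Its argument "series" is a list of rows, each a list of 7 numbers: the turn, a rotation vector about the tool's x, y, z in rad, then the shift along the tool's x, y, z in m, then the opening in per cent of the stroke, from 0 (shut) to 100 (fully open). In form: [[rx, ry, rz, dx, dy, dz, gripper], ...]. A call has 1 to 12 rows; each row is the pose to reach, as a shift and turn from the pose measured when the call began, along the tool's axes at that moment; what a row does not reach only later rows make up. A row lasts 1/8 s, in which the tool goes at most 62.5 mm and 10.7 degrees, less where a joint would pass 70% of its speed; a pose out of reach is approached as far as the arm can. A call with a gripper value outside its range is refused whole. The fingers move at their own pace and stop on an object; the grip force is fixed at half the most. Time passes only in rows, so rows that repeat a pose let the fingers close. It gives the time, the measured TCP pose, the force and the opening at its end, in the units of the state.
- monitor.observe(): the state, without advancing time (a new reading comes with each control period).
- imaging.read_camera(name): name is "scene" or "side" or "wrist"; returns a dict with "frame" (400x640x3 uint8, blue, green, red), "vfov" (degrees; the focal length in pixels is half the picture's height over the tangent of half this angle, whatever the lens; pixels are square), "cx", "cy" (the principal point, pixels), "rvec" (rotation vector, rad) and "tvec" (3), from world to camera coordinates, as OpenCV has them. Camera axes: x right, y down, z forward; pixel columns grow to the right and rows downward; lengths in m; the calibration is good to about 2 mm. A picture is of the moment at which its call begins. There is no depth.
- job_done(): hands the job in, once; it reports no verdict.
The state is a dict: "clock": time; "joints": joint angles; "qd": joint speeds; "joint_torque": joint torques, N m; "ee_pos": TCP position; "tool_rot": TCP orientation; "force": force on the tool from outside, world axes, zero at the start; "moment": the same for the moment, N m; "gripper_width": finger opening in m.
Only numpy, scipy, OpenCV 4.12 (cv2) and the standard library are available. Lean on these libraries where they do the work, as an engineer would, in place of code of your own. Each camera call takes 0.05 s, during which the arm holds its last target.

## Working session

There is one attempt and no reset: what is moved stays moved. The work goes in short steps, Python scripts to look and compute and a tool call to move; the robot and the scene stay as the last step left them, time stands still between calls to the robot, and variables do not carry over. Pictures are saved under pics/ and viewed, and the job is handed in when it is done.

Besides the shell and the picture viewer there is one more tool, called after "Emit:" in YAML: its name, and indented under it one key for each argument. servo_tool: Moves the arm, as the interface text tells. Its arguments: {"type":"object","properties":{"series":{"type":"array"}},"required":["series"]}

```bash
mkdir -p pics; cat > h.py <<'E'
import numpy as np, cv2
from scipy.spatial.transform import Rotation as R
from plant import monitor, imaging, job_done
def cam(n,save=None):
    d=imaging.read_camera(n)
    if save: cv2.imwrite('pics/'+save,d['frame'])
    return d
def K(d):
    h,w=d['frame'].shape[:2]; f=h/2/np.tan(np.radians(d['vfov'])/2)
    return np.array([[f,0,d['cx']],[0,f,d['cy']],[0,0,1.]])
def pix2w(d,px,z):
    M,_=cv2.Rodrigues(np.array(d['rvec'],float)); t=np.array(d['tvec'],float).ravel()
    out=[]
    for u,v in np.atleast_2d(px):
        r=M.T@(np.linalg.inv(K(d))@[u,v,1]); c=-M.T@t
        out.append(c+r*(z-c[2])/r[2])
    return np.array(out)
def w2pix(d,P):
    return cv2.projectPoints(np.atleast_2d(np.array(P,float)),np.array(d['rvec'],float),np.array(d['tvec'],float),K(d),None)[0].reshape(-1,2)
def meta(d): return {k:v for k,v in d.items() if k!='frame'}
def crop(d,name,x0,y0,x1,y1,s):
    cv2.imwrite('pics/'+name,cv2.resize(d['frame'][y0:y1,x0:x1],None,fx=s,fy=s,interpolation=cv2.INTER_CUBIC))
E
python3 - <<'E'
from h import *
import pickle
for n in ['scene','side','wrist']:
    d=cam(n,n+'0.png'); print(n,meta(d)); pickle.dump(d,open(n+'0.pkl','wb'))
print(monitor.observe())
E
```

```text
scene {'vfov': 45.53686577137029, 'cx': 325.14745210642377, 'cy': 197.55896179247625, 'rvec': array([ 2.06443268,  1.57006641, -0.51993476]), 'tvec': array([-0.09477701, -0.35593957,  1.50165381])}
side {'vfov': 52.70671601474696, 'cx': 320.02720409940827, 'cy': 189.01578952882667, 'rvec': array([ 0.81937325, -2.46229746,  1.24527852]), 'tvec': array([0.41805232, 0.27101195, 1.06859589])}
wrist {'vfov': 70.8046614229297, 'cx': 320.23221201926435, 'cy': 198.7802205095684, 'rvec': array([-2.91011705e+00,  1.00738826e-03,  1.56902703e-03]), 'tvec': array([-0.62442679, -0.0231484 ,  0.38997288])}
{'clock': 0.15, 'joints': array([-0.04149314,  0.41781012, -0.01029127,  1.61398502,  0.00468982,
        1.11068143, -0.05299386]), 'qd': array([-0.00016056, -0.00363863,  0.00013743, -0.00206949, -0.00197757,
       -0.00021559,  0.0005668 ]), 'joint_torque': array([ 7.99236568e-04, -8.51532197e+01,  6.39362633e-01, -4.26137459e+01,
       -4.88919730e-02,  1.71691604e-02,  1.51774425e-04]), 'ee_pos': array([ 6.24912895e-01, -1.70931279e-06,  4.04207042e-01]), 'tool_rot': array([-2.17614037e-05,  7.07409867e-01, -2.77909798e-05,  7.06803565e-01]), 'force': array([0.62444772, 0.23498539, 0.36317005]), 'moment': array([-0.0358882 ,  0.00529101,  0.05018899]), 'gripper_width': 0.09400248413271008}
```

View pics/scene0.png

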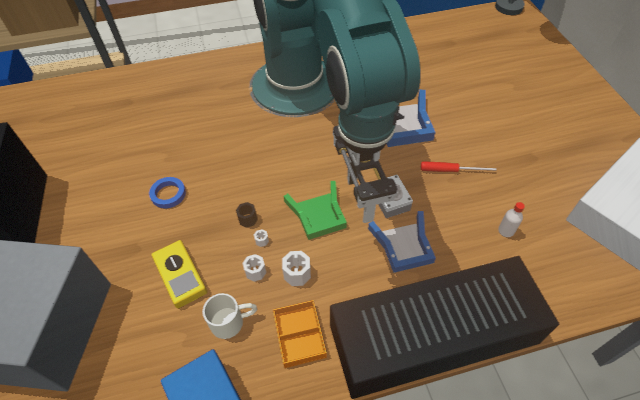

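View pics/side0.png

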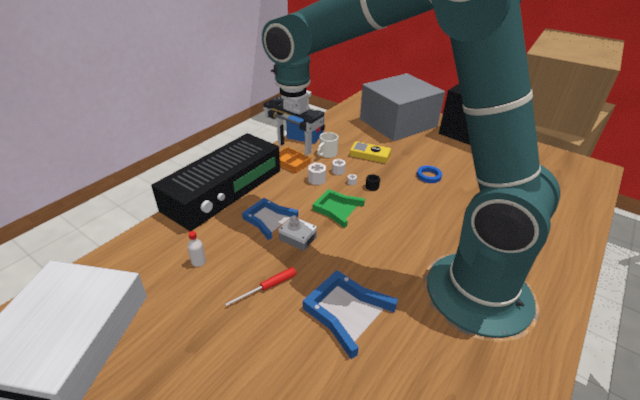

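View pics/wrist0.png

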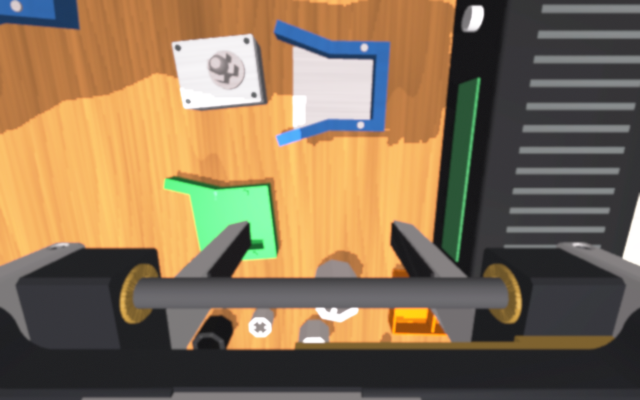

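The scene shows three white couplings: (261,238) small, (254,267) middle and (296,267) large. There are two blue cradles, at (405,240) and (410,120), and a green one at (318,210). The gear unit is at (395,195). I'll enlarge these before measuring.

```bash
python3 - <<'E'
from h import *
import pickle
s=pickle.load(open('scene0.pkl','rb'));d=pickle.load(open('side0.pkl','rb'));w=pickle.load(open('wrist0.pkl','rb'))
crop(s,'c1.png',340,80,500,280,3)
crop(s,'c2.png',220,190,330,300,5)
crop(d,'c3.png',220,180,420,360,4)
crop(w,'c4.png',150,0,410,160,3)
E
```

```text
(no output)
```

View pics/c1.png

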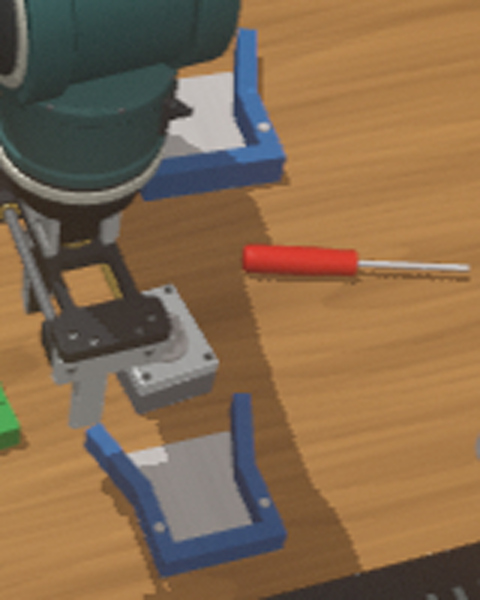

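View pics/c2.png

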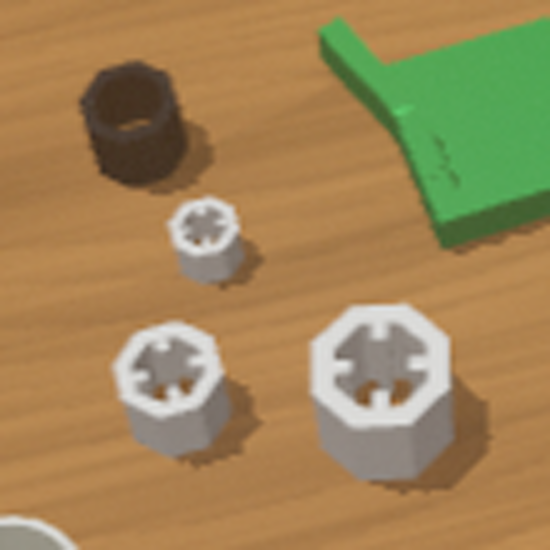

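View pics/c3.png

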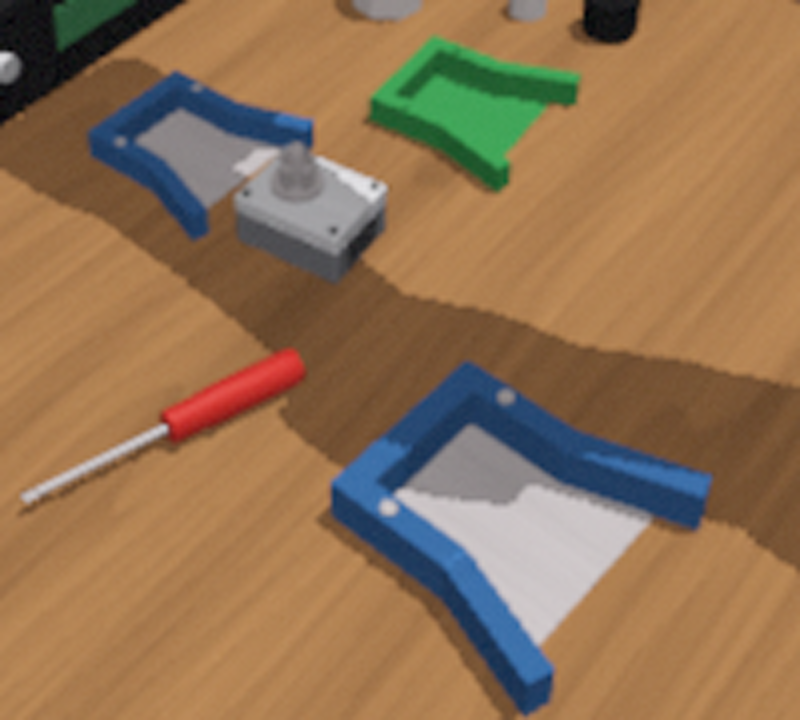

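View pics/c4.png

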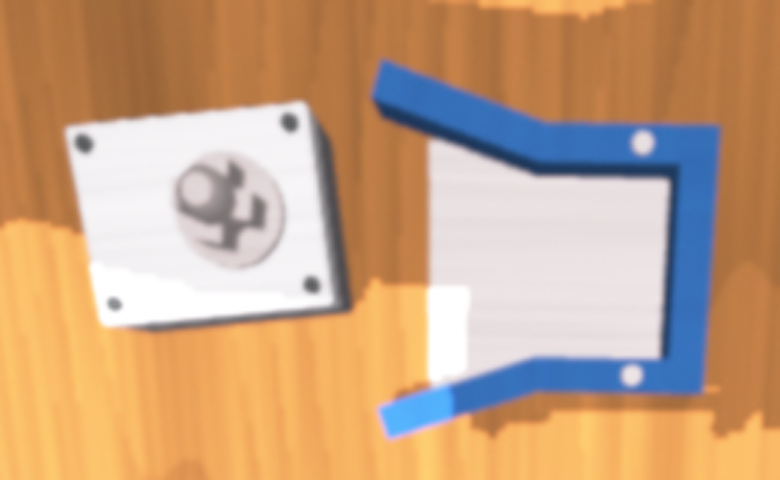

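```bash
python3 - <<'E'
from h import *
import pickle
s=pickle.load(open('scene0.pkl','rb'));w=pickle.load(open('wrist0.pkl','rb'));d=pickle.load(open('side0.pkl','rb'))
c4=lambda L: np.array(L,float)/3+[150,0]
u=pix2w(w,c4([(66,128),(305,101),(337,303),(102,326)]),.045); print('unit',u.round(4)); print([np.linalg.norm(u[i]-u[i-1]).round(4) for i in range(4)]); print(u.mean(0))
fx=(u[1]+u[2]-u[0]-u[3]); print('yaw',np.degrees(np.arctan2(fx[1],fx[0])), 'y-axis', np.degrees(np.arctan2(*(u[0]+u[1]-u[2]-u[3])[[0,1]])))
print('collar',pix2w(w,c4([(230,210)]),.05), 'tip',pix2w(w,c4([(197,190)]),.082))
print('cradle outer',pix2w(w,c4([(720,127),(703,392),(537,122),(535,357),(663,357),(678,166),(540,160),(533,388),(388,62),(380,408)]),.025).round(4))
c2=lambda L: np.array(L,float)/5+[220,190]
print('coupling',pix2w(s,c2([(168,369),(113,369),(223,369),(168,321),(168,418)]),.04).round(4))
print('coup teeth',pix2w(s,c2([(178,345),(205,361),(168,395),(138,377)]),.04).round(4))
print('worn',pix2w(s,c2([(130,92)]),.04),'small',pix2w(s,c2([(205,226),(170,230),(240,226)]),.03),'large',pix2w(s,c2([(380,365),(310,365),(450,365)]),.05))
c3=lambda L: np.array(L,float)/4+[220,180]
print('big cradle side',pix2w(d,c3([(468,365),(335,490)]),.0335).round(4),'small',pix2w(d,c3([(178,75),(92,130)]),.025).round(4))
E
```

```text
unit [[0.4621 0.1623 0.045 ]
 [0.55   0.1711 0.045 ]
 [0.5583 0.1015 0.045 ]
 [0.4676 0.0932 0.045 ]]
[np.float64(0.0693), np.float64(0.0883), np.float64(0.0701), np.float64(0.0911)]
[0.50948867 0.13206428 0.045     ]
yaw 5.475406669466564 y-axis -5.638307734937344
collar [[0.5214822  0.13349686 0.05      ]] tip [[0.52094184 0.13321666 0.082     ]]
cradle outer [[0.7055 0.1681 0.025 ]
 [0.704  0.0685 0.025 ]
 [0.6347 0.1699 0.025 ]
 [0.6345 0.0825 0.025 ]
 [0.6869 0.0825 0.025 ]
 [0.6899 0.1543 0.025 ]
 [0.636  0.1565 0.025 ]
 [0.6337 0.0702 0.025 ]
 [0.5779 0.1907 0.025 ]
 [0.5702 0.0622 0.025 ]]
coupling [[ 0.6152 -0.2392  0.04  ]
 [ 0.6085 -0.2633  0.04  ]
 [ 0.6219 -0.2151  0.04  ]
 [ 0.5906 -0.2347  0.04  ]
 [ 0.6396 -0.2437  0.04  ]]
coup teeth [[ 0.6042 -0.2326  0.04  ]
 [ 0.6157 -0.2222  0.04  ]
 [ 0.6282 -0.2416  0.04  ]
 [ 0.6156 -0.2531  0.04  ]]
worn [[ 0.45866321 -0.22967563  0.04      ]] small [[ 0.53834789 -0.20860328  0.03      ]
 [ 0.5360605  -0.22512941  0.03      ]
 [ 0.54284421 -0.1924835   0.03      ]] large [[ 0.64445112 -0.14669954  0.05      ]
 [ 0.63600498 -0.17703065  0.05      ]
 [ 0.65289411 -0.11637974  0.05      ]]
big cradle side [[0.3213 0.1939 0.0335]
 [0.3295 0.3263 0.0335]] small [[0.6922 0.0728 0.025 ]
 [0.698  0.1658 0.025 ]]
```

Checks against the given sizes:
- **Unit:** 89 x 70 mm, at (0.5095, 0.132), yaw about 5.5°, shaft toward the cradle.
- **Cradle:** of the two blue ones, the one at (405,240) is about 100 mm wide outside and the one at (410,120) about 133 mm. So the smaller is the one by the radio, with origin about (0.645, 0.119).
- **Coupling:** the middle one, 46–50 mm across, is at (0.615, -0.239).

Next I turn the tool above the unit.

Emit:
servo_tool:
  series:
    - [0.184,0,0,0,0.017,-0.014,100]
    - [0.368,0,0,0,0.033,-0.029,100]
    - [0.552,0,0,0,0.05,-0.043,100]
    - [0.736,0,0,0,0.066,-0.058,100]
    - [0.92,0,0,0,0.083,-0.072,100]
    - [1.104,0,0,0,0.099,-0.087,100]
    - [1.288,0,0,0,0.116,-0.101,100]
    - [1.473,0,0,0,0.132,-0.1155,100]
    - [1.473,0,0,0.04,0.132,-0.1155,100]
    - [1.473,0,0,0.08,0.132,-0.1155,100]
    - [1.473,0,0,0.08,0.132,-0.1155,100]

```text
clock: 1.52
ee_pos: [0.5086, 0.1318, 0.3223]
tool_rot: [0.473, 0.525, -0.477, 0.523]
force: [0.1, -0.2, 0.3]
gripper_width: 0.0938
```

```bash
cat > st.py <<'E'
from h import *
def st():
    o=monitor.observe(); r=R.from_quat(o['tool_rot']).as_matrix()
    print('t',o['clock'],'pos',o['ee_pos'].round(4),'F',o['force'].round(1),'M',o['moment'].round(2),'w',round(o['gripper_width'],4),'jaw yaw',np.degrees(np.arctan2(r[1,2],r[0,2])).round(2),'toolx',r[:,0].round(4),'q',o['joints'].round(2))
    return o
E
python3 - <<'E'
from st import *
import pickle
st(); d=cam('wrist','wrist1.png'); pickle.dump(d,open('wrist1.pkl','wb'))
cam('side','side1.png');
E
```

```text
t 1.525 pos [0.5086 0.1318 0.3223] F [ 0.1 -0.2  0.3] M [0.01 0.11 0.02] w 0.0938 jaw yaw -84.39 toolx [-0.0053 -0.0017 -1.    ] q [-0.45  0.34  0.16  1.94 -0.07  0.87 -1.72]
```

View pics/wrist1.png

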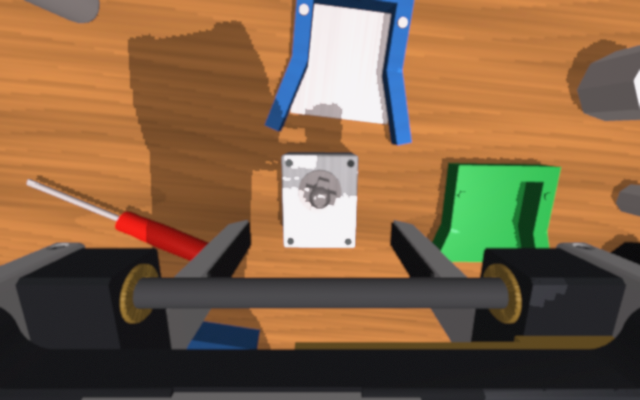

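View pics/side1.png

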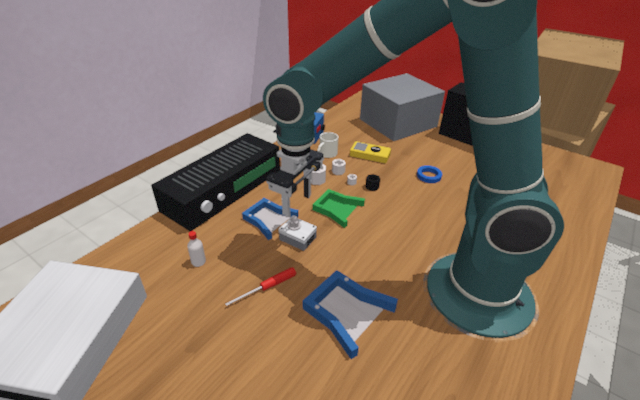

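The wrist view shows the unit straight and centred between the fingers (columns 281–357). I descend and grip its sides above rail height.

Emit:
servo_tool:
  series:
    - [0,0,0,0.035,0,0,100]
    - [0,0,0,0.07,0,0,100]
    - [0,0,0,0.093,0,0,100]
    - [0,0,0,0.093,0,0,100]
    - [0,0,0,0.093,0,0,70]
    - [0,0,0,0.093,0,0,60]
    - [0,0,0,0.093,0,0,60]
    - [0,0,0,0.093,0,0,60]
    - [0,0,0,0.093,0,0,60]

```text
clock: 2.75
ee_pos: [0.51, 0.1321, 0.2332]
tool_rot: [0.475, 0.524, -0.475, 0.524]
force: [-2.1, 1.1, 9.0]
gripper_width: 0.0696
```

```bash
python3 - <<'E'
from st import *
st(); d=cam('wrist','wrist2.png')
E
```

```text
t 2.75 pos [0.51   0.1321 0.2332] F [-2.1  1.1  9. ] M [ 0.02  0.55 -0.02] w 0.0696 jaw yaw -84.41 toolx [ 6.e-04  5.e-04 -1.e+00] q [-0.43  0.48  0.14  1.99 -0.1   0.67 -1.69]
```

View pics/wrist2.png

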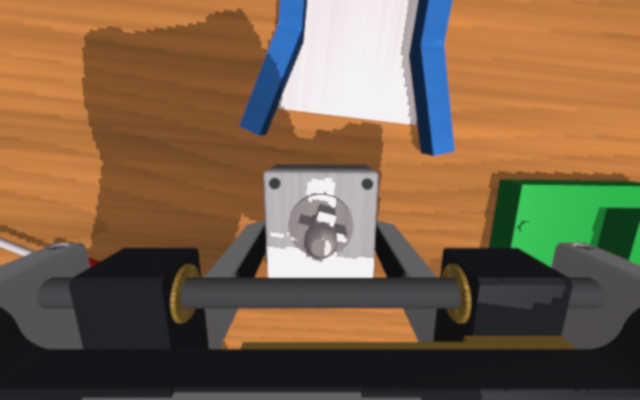

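Gripped at 69.6 mm. I slide it to just before the mouth and square it up.

Emit:
servo_tool:
  series:
    - [0.029,0,0,0,0.01,0.004,60]
    - [0.058,0,0,0,0.02,0.009,60]
    - [0.087,0,0,0,0.032,0.013,60]
    - [0.115,0,0,0,0.045,0.018,60]
    - [0.115,0,0,0,0.055,0.018,60]
    - [0.115,0,0,0,0.055,0.018,60]
    - [0.115,0,0,0,0.055,0.018,60]

```text
clock: 3.68
ee_pos: [0.5667, 0.1195, 0.2333]
tool_rot: [0.505, 0.495, -0.504, 0.496]
force: [2.2, -0.2, -1.9]
gripper_width: 0.07
```

```bash
python3 - <<'E'
from st import *
import pickle
st(); d=cam('wrist','wrist3.png'); pickle.dump(d,open('wrist3.pkl','wb'))
crop(d,'c5.png',200,0,460,300,2.6) if 0 else crop(d,'c5.png',200,0,480,200,2.8)
E
```

```text
t 3.675 pos [0.5667 0.1195 0.2333] F [ 2.2 -0.2 -1.9] M [ 0.05 -0.4   0.  ] w 0.07 jaw yaw -90.99 toolx [ 1.5e-03  5.0e-04 -1.0e+00] q [-0.39  0.56  0.17  1.86 -0.13  0.73 -1.74]
```

View pics/wrist3.png

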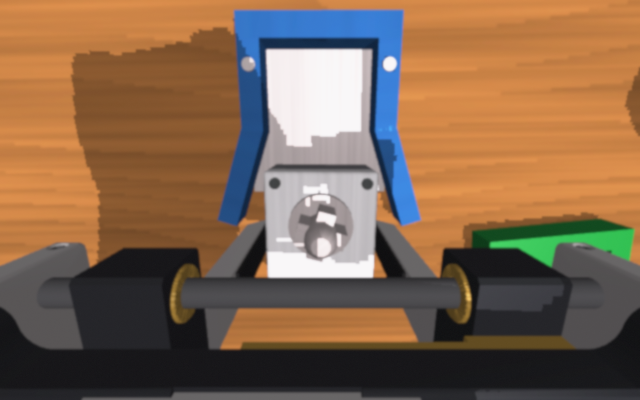

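```bash
python3 - <<'E'
from st import *
import pickle
d=pickle.load(open('wrist3.pkl','rb'))
print(pix2w(d,[(260,38),(379,38),(235,11),(403,11),(244,130),(396,130)],.025).round(4))
print(pix2w(d,[(266,168),(376,168)],.045).round(4))
E
```

```text
[[0.6895 0.1544 0.025 ]
 [0.6882 0.0822 0.025 ]
 [0.7044 0.1683 0.025 ]
 [0.7025 0.0683 0.025 ]
 [0.6355 0.1685 0.025 ]
 [0.6337 0.0695 0.025 ]]
[[0.6129 0.1518 0.045 ]
 [0.6117 0.0858 0.045 ]]
```

The front face is 77 mm from the stop, straight and centred. I push in with a little over-travel.

Emit:
servo_tool:
  series:
    - [0,0,0,0,0.01,0,60]
    - [0,0,0,0,0.02,0,60]
    - [0,0,0,0,0.03,0,60]
    - [0,0,0,0,0.04,0,60]
    - [0,0,0,0,0.05,0,60]
    - [0,0,0,0,0.06,0,60]
    - [0,0,0,0,0.067,0,60]
    - [0,0,0,0,0.072,0,60]
    - [0,0,0,0,0.076,0,60]
    - [0,0,0,0,0.079,0,60]
    - [0,0,0,0,0.079,0,60]
    - [0,0,0,0,0.079,0,60]

```text
clock: 5.22
ee_pos: [0.6455, 0.1182, 0.2333]
tool_rot: [0.505, 0.495, -0.504, 0.496]
force: [-0.3, -0.3, -3.4]
gripper_width: 0.0699
```

```bash
python3 - <<'E'
from st import *
import pickle
st(); d=cam('wrist','wrist4.png'); pickle.dump(d,open('wrist4.pkl','wb'))
E
```

```text
t 5.225 pos [0.6455 0.1182 0.2333] F [-0.3 -0.3 -3.4] M [0.06 0.21 0.13] w 0.0699 jaw yaw -90.98 toolx [ 1.6e-03  5.0e-04 -1.0e+00] q [-0.35  0.67  0.17  1.65 -0.14  0.83 -1.71]
```

View pics/wrist4.png

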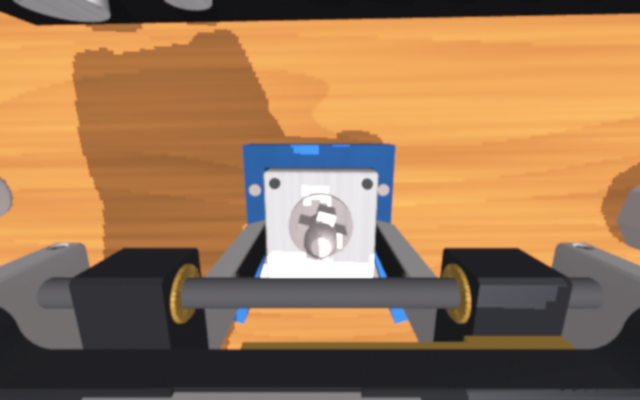

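It is nearly home but shows no stop force yet. I press a few mm more.

Emit:
servo_tool:
  series:
    - [0,0,0,0,0.002,0,60]
    - [0,0,0,0,0.004,0,60]
    - [0,0,0,0,0.004,0,60]

```text
clock: 5.65
ee_pos: [0.6479, 0.1181, 0.2332]
tool_rot: [-0.503, -0.497, 0.505, -0.495]
force: [-21.9, -0.7, 16.7]
gripper_width: 0.0696
```

The stop force is 22 N, so it is against the stop. I release, rise and look at the teeth.

Emit:
servo_tool:
  series:
    - [0,0,0,0,-0.002,0,60]
    - [0,0,0,0,-0.002,0,100]
    - [0,0,0,0,-0.002,0,100]
    - [0,0,0,0,-0.002,0,100]
    - [0,0,0,-0.04,-0.002,0,100]
    - [0,0,0,-0.08,-0.03,0,100]
    - [0,0,0,-0.12,-0.08,0,100]
    - [0,0,0,-0.12,-0.1,0,100]
    - [0,0,0,-0.12,-0.1,0,100]

```text
clock: 6.78
ee_pos: [0.5477, 0.12, 0.3545]
tool_rot: [-0.504, -0.497, 0.505, -0.495]
force: [0.9, -0.3, 1.2]
gripper_width: 0.0938
```

```bash
python3 - <<'E'
from st import *
import pickle
st()
for n in ['wrist','scene','side']:
    d=cam(n,n+'5.png'); pickle.dump(d,open(n+'5.pkl','wb'))
    if n=='wrist': crop(d,'c6.png',220,0,420,160,4)
E
```

```text
t 6.775 pos [0.5477 0.12   0.3545] F [ 0.9 -0.3  1.2] M [ 0.03  0.06 -0.03] w 0.0938 jaw yaw -90.96 toolx [-0.0032  0.001  -1.    ] q [-0.43  0.36  0.2   1.83 -0.09  0.96 -1.78]
```

View pics/wrist5.png

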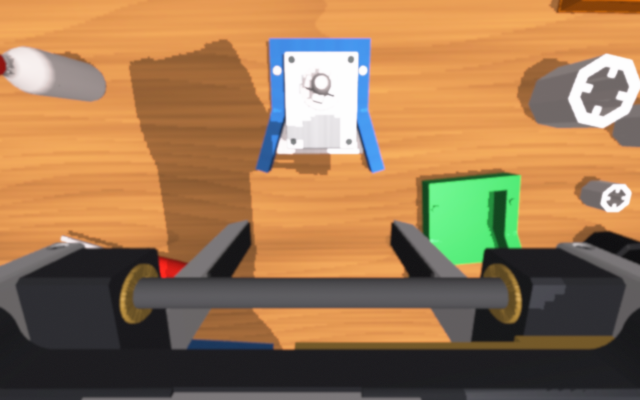

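View pics/scene5.png

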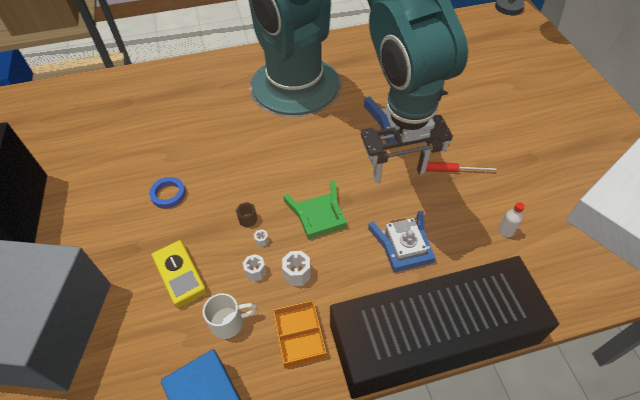

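```bash
python3 - <<'E'
from st import *
import pickle
s=pickle.load(open('scene5.pkl','rb')); d=pickle.load(open('side5.pkl','rb'))
crop(s,'c7.png',365,200,445,275,9)
crop(d,'c8.png',235,185,315,245,10)
E
```

```text
(no output)
```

View pics/c6.png

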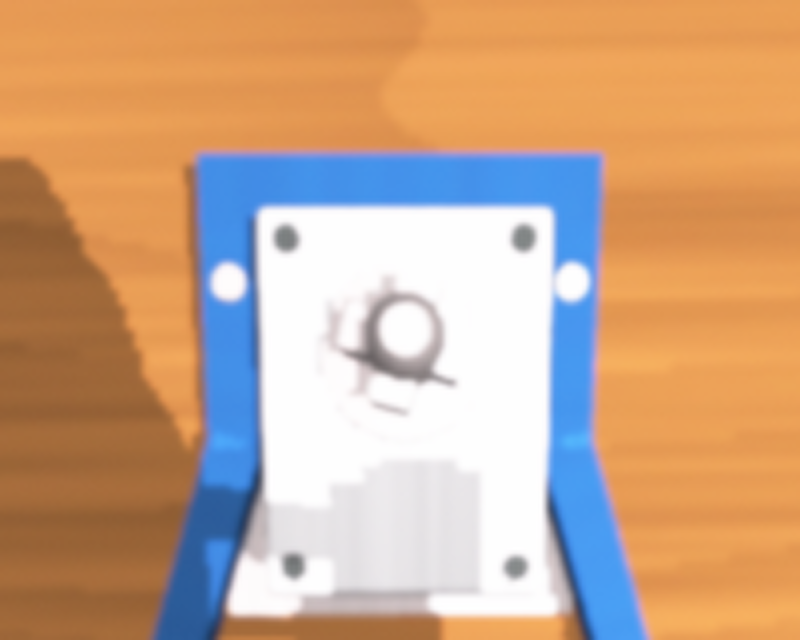

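View pics/c7.png

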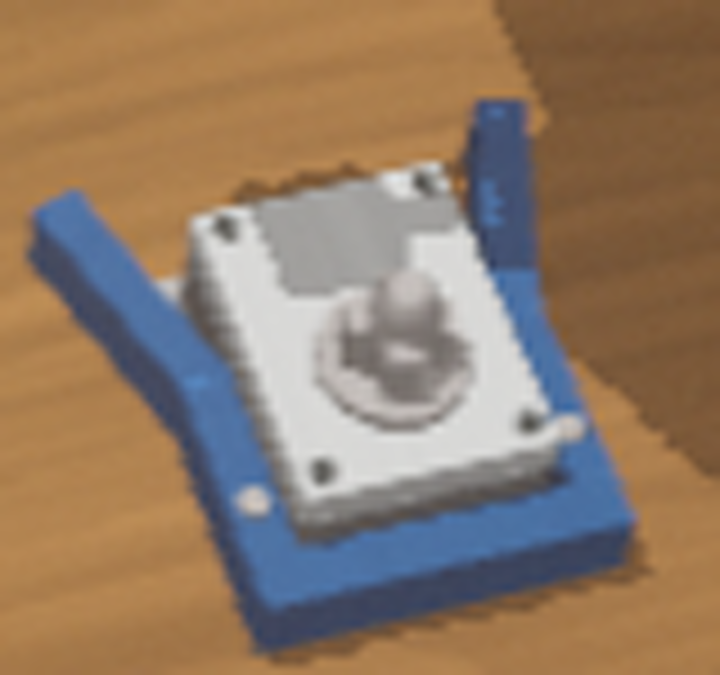

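View pics/c8.png

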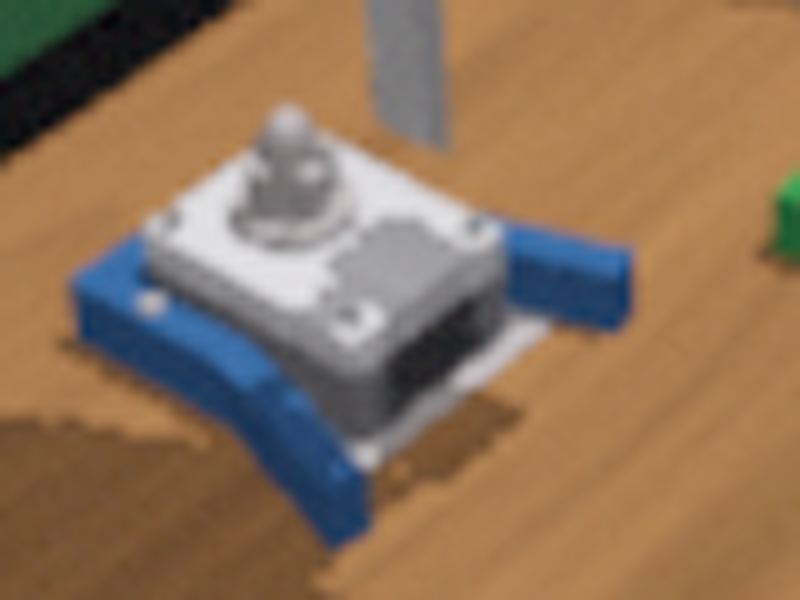

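The unit is home in all views. Now the tooth angle, from enhanced crops of several wrist views.

```bash
python3 - <<'E'
from st import *
import pickle
def enh(d,x0,y0,x1,y1,s,lo,hi):
    g=d['frame'][y0:y1,x0:x1].astype(float); g=np.clip((g-lo)/(hi-lo),0,1)*255
    return cv2.resize(g.astype(np.uint8),None,fx=s,fy=s,interpolation=cv2.INTER_CUBIC)
w0,w3,w4,w5=[pickle.load(open(f'wrist{i}.pkl','rb')) for i in (0,3,4,5)]
a=enh(w0,200,40,260,100,6,60,255); b=enh(w4,280,185,360,265,4.5,60,255); c=enh(w5,290,60,340,110,7.2,150,255); e=enh(w3,280,185,360,265,4.5,60,255)
print(a.shape,b.shape,c.shape)
cv2.imwrite('pics/e1.png',np.hstack([a,b])); cv2.imwrite('pics/e2.png',np.hstack([c,e]))
E
```

```text
(360, 360, 3) (360, 360, 3) (360, 360, 3)
```

View pics/e1.png

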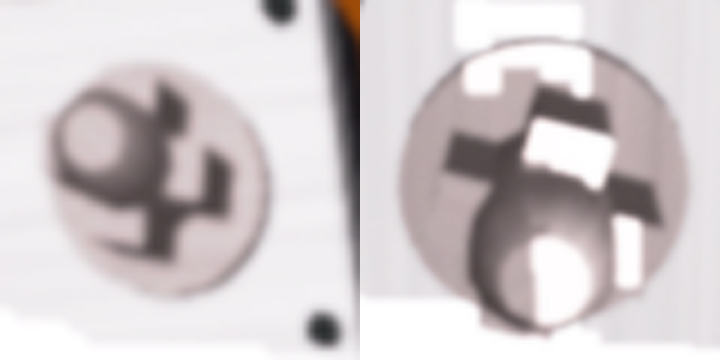

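View pics/e2.png

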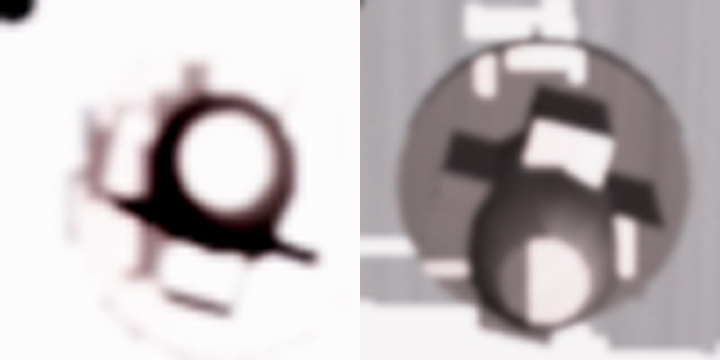

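```bash
python3 - <<'E'
from st import *
import pickle
w4=pickle.load(open('wrist4.pkl','rb')); w5=pickle.load(open('wrist5.pkl','rb')); w0=pickle.load(open('wrist0.pkl','rb'))
b=lambda L: (np.array(L,float)-[360,0])/4.5+[280,185]
yaw=lambda p,q: np.degrees(np.arctan2(*(q-p)[[1,0]]))
P=pix2w(w4,b([(528,118),(615,140)]),.068); print('outer edge',P.round(4),yaw(P[0],P[1])+90, np.linalg.norm(P[1]-P[0]))
P=pix2w(w4,b([(537,88),(608,106)]),.050); print('foot edge',P.round(4),yaw(P[0],P[1])+90)
c=lambda L: np.array(L,float)/7.2+[290,60]
P=pix2w(w5,c([(168,293),(228,312)]),.068); print('w5',yaw(P[0],P[1])+90,np.linalg.norm(P[1]-P[0]),P.round(4))
P=pix2w(w5,c([(110,200),(315,258)]),.060); print('w5 line',yaw(P[0],P[1])+90)
# collar & corners
c6=lambda L: np.array(L,float)/4+[220,0]
P=pix2w(w5,c6([(257,207),(553,208),(228,612),(570,612)]),.045); print('unit corners',P.round(4))
P=pix2w(w5,c6([(286,238),(523,238),(293,567),(515,567)]),.045); print('screws',P.round(4),P.mean(0))
P=pix2w(w5,c6([(197,155),(602,155)]),.025);print('cradle back',P.round(4))
print('tip',pix2w(w5,c6([(407,332)]),.082))
P=pix2w(w4,b([(545,188)]),.05);print('collar w4',P, 'tip w4',pix2w(w4,b([(548,285)]),.082))
# collar ellipse center
m=[(545,42),(402,185),(688,185)]
print(pix2w(w4,b(m),.05).round(4))
# overlay for w4
sh=np.array([.658,.118]); 
img=cv2.resize(w4['frame'][185:265,280:360],None,fx=7,fy=7,interpolation=cv2.INTER_CUBIC)
for a,col in((-15,(0,0,255)),):
  for k in range(4):
    t=np.radians(a+90*k); u=np.array([np.cos(t),np.sin(t)]); n=np.array([-u[1],u[0]])
    for z in(.05,.068):
      pts=[np.r_[sh+u*r+n*s,z] for r,s in((.0077,-.0048),(.014,-.0048),(.014,.0048),(.0077,.0048))]
      q=((w2pix(w4,pts)-[280,185])*7+3).astype(int); cv2.polylines(img,[q],False,col if z>.06 else (0,160,0),1)
cv2.imwrite('pics/ov.png',img)
E
```

```text
outer edge [[0.6708 0.1198 0.068 ]
 [0.6678 0.1094 0.068 ]] -15.735594465896213 0.010769100450640256
foot edge [[0.6698 0.1188 0.05  ]
 [0.6672 0.1094 0.05  ]] -15.687998721037374
w5 -17.76427489631216 0.007823798440727519 [[0.6407 0.1252 0.068 ]
 [0.6383 0.1178 0.068 ]]
w5 line -15.944756110130726
unit corners [[0.6872 0.1521 0.045 ]
 [0.6857 0.0825 0.045 ]
 [0.5932 0.1639 0.045 ]
 [0.5916 0.0769 0.045 ]]
screws [[0.6804 0.1455 0.045 ]
 [0.6794 0.0895 0.045 ]
 [0.6041 0.1469 0.045 ]
 [0.6031 0.0909 0.045 ]] [0.64174472 0.11822117 0.045     ]
cradle back [[0.7044 0.1687 0.025 ]
 [0.7026 0.0679 0.025 ]]
tip [[0.65326227 0.1175144  0.082     ]]
collar w4 [[0.65580546 0.11797787 0.05      ]] tip w4 [[0.65537068 0.11772887 0.082     ]]
[[0.6761 0.1176 0.05  ]
 [0.6566 0.1374 0.05  ]
 [0.6559 0.0986 0.05  ]]
```

View pics/ov.png

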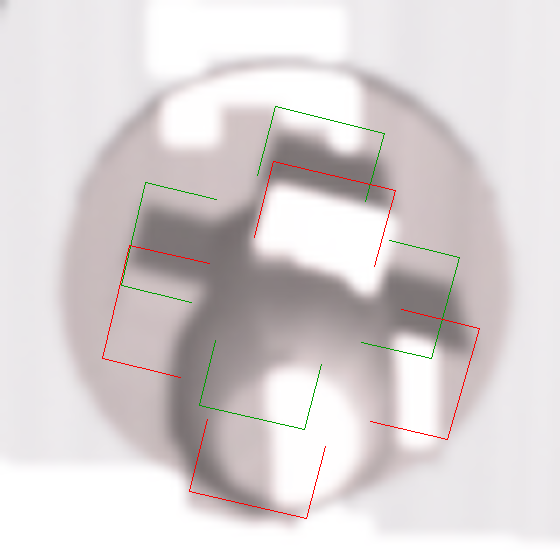

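The teeth stand at about -15.5° yaw. The last check suggests the unit may be 2–3 mm off the stop, from my relaxing while still gripped. I close the fingers and nudge its back face.

Emit:
servo_tool:
  series:
    - [0,0,0,0.0,0,0,0]
    - [0,0,0,0.0,0,0,0]
    - [0,0,0,0.04,0,0,0]
    - [0,0,0,0.08,0.005,0,0]
    - [0,0,0,0.115,0.01,0,0]
    - [0,0,0,0.13,0.015,0,0]
    - [0,0,0,0.13,0.025,0,0]
    - [0,0,0,0.13,0.032,0,0]
    - [0,0,0,0.13,0.036,0,0]
    - [0,0,0,0.13,0.038,0,0]

```text
clock: 8.18
ee_pos: [0.5868, 0.1191, 0.2239]
tool_rot: [-0.504, -0.497, 0.505, -0.495]
force: [0.4, -0.8, 0.4]
gripper_width: 0.0009
```

Emit:
servo_tool:
  series:
    - [0,0,0,0,0.002,0,0]
    - [0,0,0,0,0.004,0,0]
    - [0,0,0,0,0.006,0,0]
    - [0,0,0,0,0.006,0,0]

```text
clock: 8.68
ee_pos: [0.5914, 0.1192, 0.2234]
tool_rot: [-0.502, -0.498, 0.506, -0.494]
force: [-15.8, 0.2, 11.4]
gripper_width: 0.0006
```

16 N from the stop at TCP x 0.5914, so the back face is at about 0.5995 and the unit is home, shaft about (0.6565, 0.118). I back off, rise and move to look at the coupling.

```bash
python3 - <<'E'
from st import *
import pickle
w=pickle.load(open('wrist5.pkl','rb')); M,_=cv2.Rodrigues(w['rvec']); c=-M.T@w['tvec']; print('cam',c, 'TCP .5477 .12 .3545; optical dir',M[2])
s=pickle.load(open('scene5.pkl','rb'))
print('mug rim centre',pix2w(s,[(222,305)],.075),'handle end',pix2w(s,[(256,308)],.045))
E
```

```text
cam [0.6136665  0.11923169 0.33444268] TCP .5477 .12 .3545; optical dir [-0.23245194  0.00504433 -0.9725948 ]
mug rim centre [[ 0.7122113  -0.31861234  0.075     ]] handle end [[ 0.72388811 -0.25317504  0.045     ]]
```

Emit:
servo_tool:
  series:
    - [0,0,0,0,-0.01,0,0]
    - [0,0,0,0,-0.025,0,0]
    - [0,0,0,-0.05,-0.025,0,40]
    - [0,0,0,-0.1,-0.025,0.03,64]
    - [0,0,0,-0.12,-0.025,0.08,64]
    - [0,0,0,-0.12,-0.025,0.13,64]
    - [0,0,0,-0.12,-0.025,0.18,64]
    - [0,0,0,-0.12,-0.025,0.23,64]
    - [0,0,0,-0.12,-0.025,0.28,64]
    - [0,0,0,-0.12,-0.025,0.33,64]
    - [0,0,0,-0.12,-0.025,0.36,64]
    - [0,0,0,-0.12,-0.025,0.36,64]

```text
clock: 10.18
ee_pos: [0.5604, -0.2427, 0.3437]
tool_rot: [-0.503, -0.496, 0.507, -0.493]
force: [0.7, 0.1, 0.5]
gripper_width: 0.0603
```

```bash
python3 - <<'E'
from st import *
import pickle
st()
for n in ['wrist','scene']:
    d=cam(n,n+'6.png'); pickle.dump(d,open(n+'6.pkl','wb'))
    if n=='scene': crop(d,'c9.png',365,200,445,275,9)
E
```

```text
t 10.175 pos [ 0.5604 -0.2427  0.3437] F [0.7 0.1 0.5] M [ 0.13  0.04 -0.04] w 0.0603 jaw yaw -91.19 toolx [-0.008 -0.001 -1.   ] q [ 0.13  0.47  0.3   1.71 -0.16  0.99 -1.1 ]
```

View pics/wrist6.png

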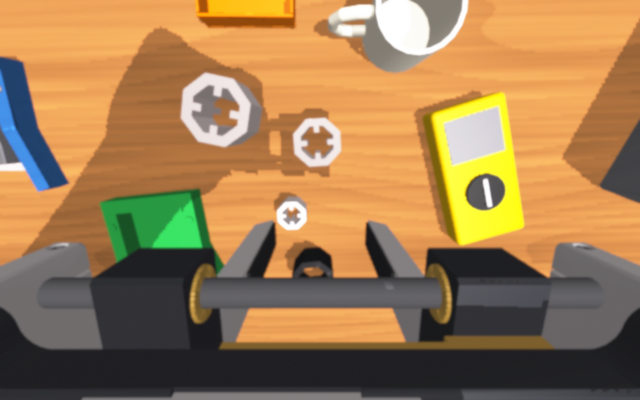

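View pics/c9.png

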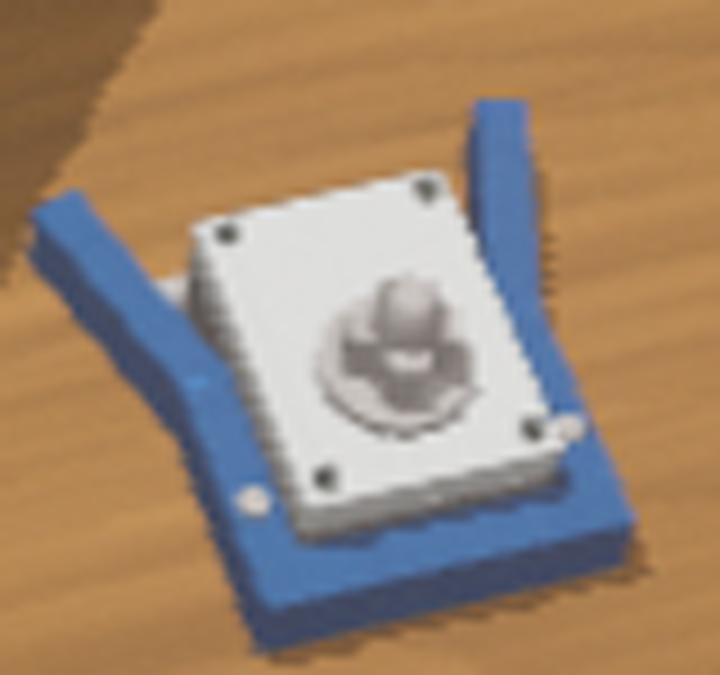

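The nudge closed the gap. Of the three white couplings here (small at (292,215), middle at (317,142), large at (216,110)), the middle one is meant. I confirm it in a crop.

```bash
python3 - <<'E'
from st import *
import pickle
d=pickle.load(open('wrist6.pkl','rb')); crop(d,'c10.png',282,107,352,177,8)
E
```

```text
(no output)
```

View pics/c10.png

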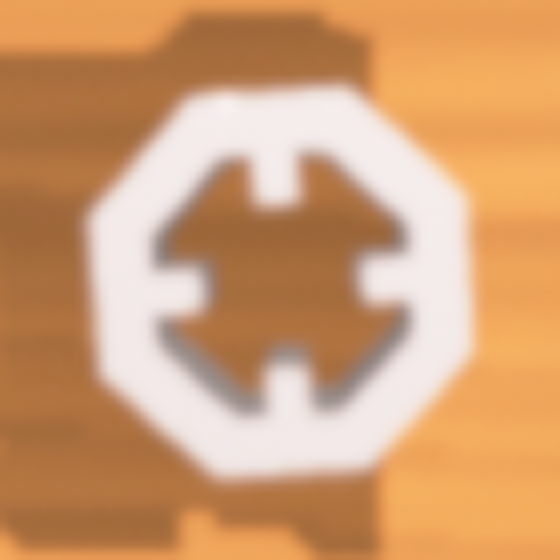

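```bash
python3 - <<'E'
from st import *
import pickle
d=pickle.load(open('wrist6.pkl','rb')); c=lambda L: np.array(L,float)/8+[282,107]
v=pix2w(d,c([(190,93),(350,85),(468,190),(473,350),(375,472),(220,477),(97,375),(88,215)]),.04)
print(v.round(4),v.mean(0))
for i in range(4): print('yaw vertex',np.degrees(np.arctan2(*(v[i]-v[i+4])[[1,0]])).round(1), np.linalg.norm(v[i]-v[i+4]).round(4))
f=(v+np.roll(v,-1,0))/2
for i in range(4): print('flat yaw',np.degrees(np.arctan2(*(f[i]-f[i+4])[[1,0]])).round(1),np.linalg.norm(f[i]-f[i+4]).round(4))
E
```

```text
[[ 0.6374 -0.2303  0.04  ]
 [ 0.638  -0.2497  0.04  ]
 [ 0.6253 -0.2639  0.04  ]
 [ 0.6059 -0.2645  0.04  ]
 [ 0.591  -0.2521  0.04  ]
 [ 0.5908 -0.2325  0.04  ]
 [ 0.6039 -0.2176  0.04  ]
 [ 0.6233 -0.2173  0.04  ]] [ 0.61446171 -0.24099024  0.04      ]
yaw vertex 25.1 0.0513
yaw vertex -20.0 0.0502
yaw vertex -65.2 0.0511
yaw vertex -110.2 0.0502
flat yaw 2.8 0.0468
flat yaw -42.8 0.0467
flat yaw -87.5 0.0468
flat yaw -132.8 0.0469
```

The middle coupling measures 46.8 mm across flats (46 expected), centre (0.6145, -0.241), teeth at yaw +2.5°. I grasp it across its flats.

Emit:
servo_tool:
  series:
    - [-0.063,0,0,0,0.03,-0.002,64]
    - [-0.063,0,0,0.03,0.0545,-0.003,64]
    - [-0.063,0,0,0.07,0.0545,-0.003,64]
    - [-0.063,0,0,0.105,0.0545,-0.003,64]
    - [-0.063,0,0,0.125,0.0545,-0.003,64]
    - [-0.063,0,0,0.135,0.0545,-0.003,64]
    - [-0.063,0,0,0.135,0.0545,-0.003,64]

```text
clock: 11.15
ee_pos: [0.6148, -0.2375, 0.2084]
tool_rot: [0.486, 0.513, -0.49, 0.509]
force: [-0.2, 0.4, 0.3]
gripper_width: 0.0603
```

```bash
python3 - <<'E'
from st import *
import pickle
st(); d=cam('wrist','wrist7.png')
d=cam('side'); crop(d,'c11.png',290,110,390,200,7)
E
```

```text
t 11.15 pos [ 0.6148 -0.2375  0.2084] F [-0.2  0.4  0.3] M [ 0.06  0.07 -0.  ] w 0.0603 jaw yaw -87.35 toolx [-7.9e-03  3.0e-04 -1.0e+00] q [ 0.15  0.72  0.24  1.65 -0.21  0.81 -1.04]
```

View pics/wrist7.png

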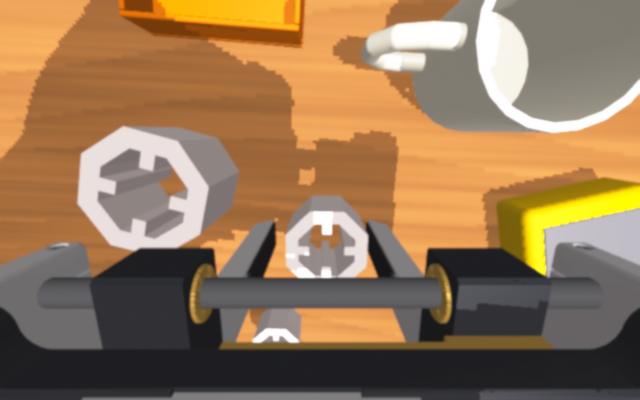

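View pics/c11.png

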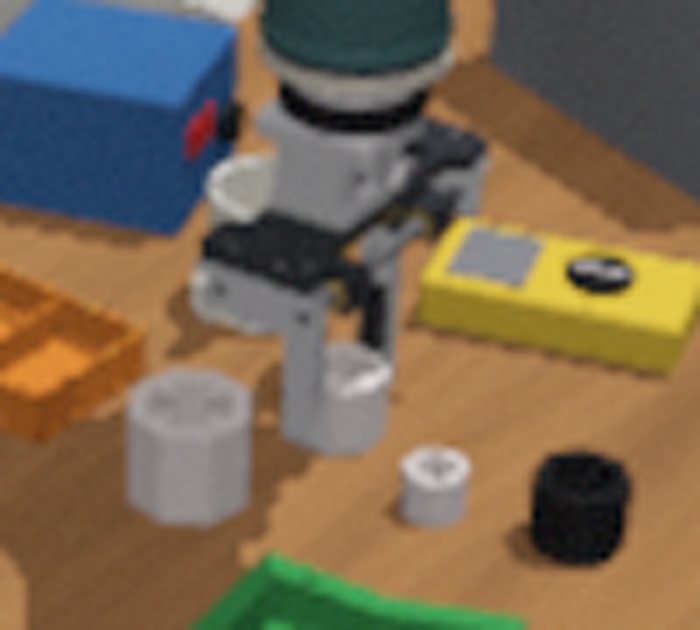

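The coupling lies between the fingers, about 3 mm off to the right (-y). I shift, straighten and grip.

Emit:
servo_tool:
  series:
    - [0,0,0.008,0,0,0.0035,64]
    - [0,0,0.008,0,0,0.0035,64]
    - [0,0,0.008,0,0,0.0035,40]
    - [0,0,0.008,0,0,0.0035,30]
    - [0,0,0.008,0,0,0.0035,30]
    - [0,0,0.008,0,0,0.0035,30]
    - [0,0,0.008,0,0,0.0035,30]

```text
clock: 12.12
ee_pos: [0.6152, -0.2413, 0.2094]
tool_rot: [0.489, 0.511, -0.488, 0.512]
force: [-0.7, 2.2, 3.9]
gripper_width: 0.0457
```

```bash
python3 - <<'E'
from st import *
st()
E
```

```text
t 12.125 pos [ 0.6152 -0.2413  0.2094] F [-0.7  2.2  3.9] M [ 0.3   0.36 -0.02] w 0.0457 jaw yaw -87.37 toolx [ 1.4e-03  3.0e-04 -1.0e+00] q [ 0.16  0.72  0.23  1.65 -0.21  0.8  -1.03]
```

Gripped at 45.7 mm. I lift, carry it above the shaft and turn it to -15.5°.

Emit:
servo_tool:
  series:
    - [0,0,0,-0.04,0,0,30]
    - [0,0,0,-0.08,0,0,30]
    - [0,0,0,-0.11,0,-0.02,30]
    - [0.05,0,0,-0.12,0.01,-0.06,30]
    - [0.1,0,0,-0.12,0.02,-0.11,30]
    - [0.16,0,0,-0.12,0.03,-0.16,30]
    - [0.22,0,0,-0.12,0.04,-0.21,30]
    - [0.28,0,0,-0.12,0.05,-0.26,30]
    - [0.316,0,0,-0.12,0.0574,-0.31,30]
    - [0.316,0,0,-0.12,0.0574,-0.34,30]
    - [0.316,0,0,-0.12,0.0574,-0.3567,30]
    - [0.316,0,0,-0.12,0.0574,-0.3567,30]

```text
clock: 13.62
ee_pos: [0.6559, 0.1181, 0.3293]
tool_rot: [0.563, 0.428, -0.562, 0.429]
force: [0.5, -0.2, -0.8]
gripper_width: 0.0456
```

```bash
python3 - <<'E'
from st import *
import pickle
st()
for n in ['wrist','side','scene']:
    d=cam(n,n+'8.png'); pickle.dump(d,open(n+'8.pkl','wb'))
    if n=='side': crop(d,'c12.png',230,150,330,230,7)
    if n=='scene': crop(d,'c13.png',350,160,450,260,6)
E
```

```text
t 13.625 pos [0.6559 0.1181 0.3293] F [ 0.5 -0.2 -0.8] M [0.07 0.08 0.01] w 0.0456 jaw yaw -105.41 toolx [ 1.1e-03  3.0e-04 -1.0e+00] q [-0.43  0.58  0.29  1.58 -0.19  1.01 -1.92]
```

View pics/wrist8.png

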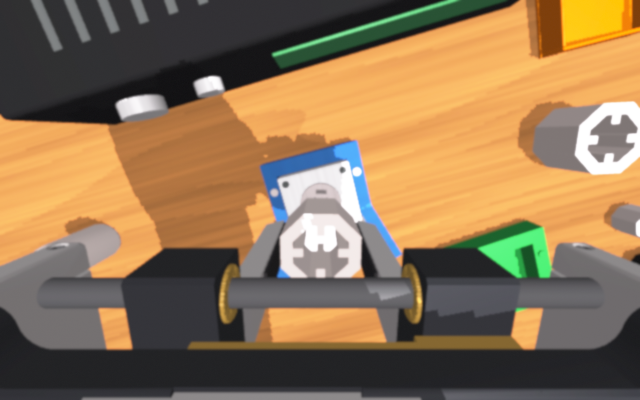

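View pics/c12.png

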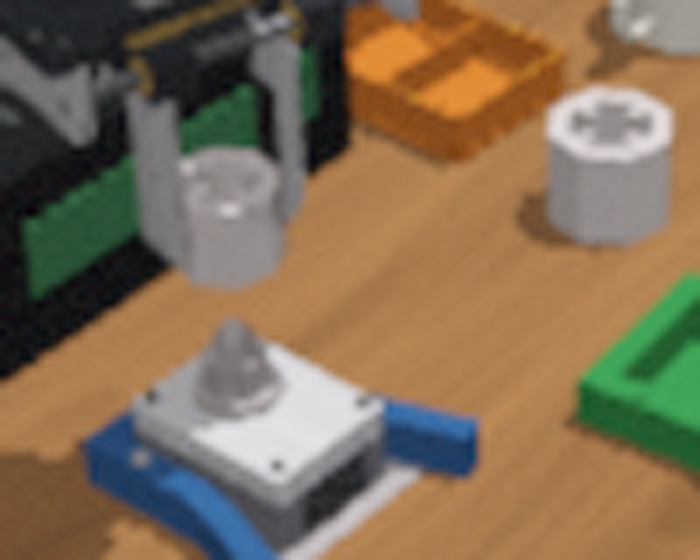

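View pics/c13.png

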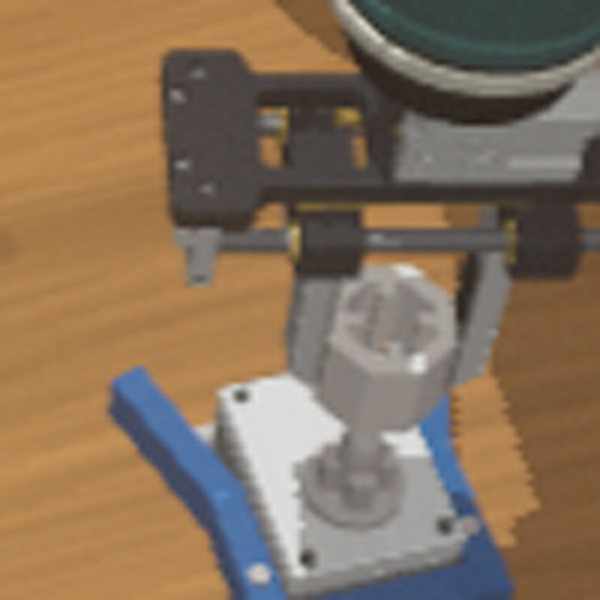

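```bash
python3 - <<'E'
from st import *
import pickle
s=pickle.load(open('scene8.pkl','rb'));d=pickle.load(open('side8.pkl','rb'));w=pickle.load(open('wrist8.pkl','rb'))
f=lambda L,k,o: np.array(L,float)/k+o
print('scene top',pix2w(s,f([(393,318)],6,[350,160]),.16),'collar',pix2w(s,f([(352,485)],6,[350,160]),.05))
print('side top',pix2w(d,f([(230,178)],7,[230,150]),.16),'tip',pix2w(d,f([(234,322)],7,[230,150]),.082),'collar',pix2w(d,f([(240,392)],7,[230,150]),.05))
crop(w,'c14.png',250,140,390,290,4.5)
# predicted coupling top centre/axis in wrist
print(w2pix(w,[[.6559,.118,.16],[.6565,.118,.05]]))
E
```

```text
scene top [[0.65542573 0.11877245 0.16      ]] collar [[0.65816806 0.11808529 0.05      ]]
side top [[0.64871425 0.11494224 0.16      ]] tip [[0.65199862 0.11623666 0.082     ]] collar [[0.64501747 0.12291568 0.05      ]]
[[321.15791181 251.50601363]
 [320.69360509 203.4388233 ]]
```

View pics/c14.png

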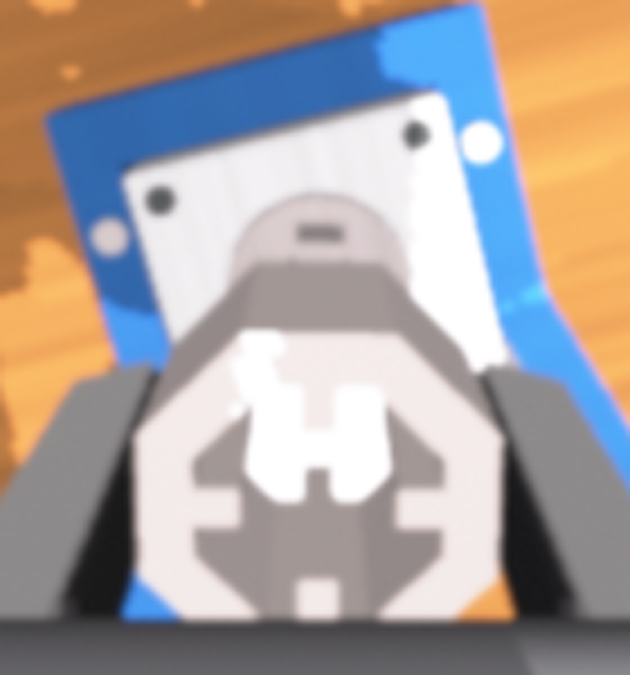

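```bash
python3 - <<'E'
from st import *
import pickle
w=pickle.load(open('wrist8.pkl','rb'))
f=lambda L: np.array(L,float)/4.5+[250,140]
P=pix2w(w,f([(320,193)]),.05)[0]; t=np.radians(-15.4); print(P, P[:2]-.02*np.array([np.cos(t),np.sin(t)]))
print('coupling centre',pix2w(w,f([(318,504)]),.16))
P=pix2w(w,f([(297,241),(344,241)]),.05); print(P.round(4),'tooth foot outer; centre from it',P.mean(0)[:2]-.014*np.array([np.cos(t),np.sin(t)]))
E
```

```text
[0.67549604 0.1123498  0.05      ] [0.65621413 0.11766092]
coupling centre [[0.65568242 0.11835112 0.16      ]]
[[0.6669 0.1197 0.05  ]
 [0.6643 0.1102 0.05  ]] tooth foot outer; centre from it [0.6521371 0.1186783]
```

The coupling sits over the shaft within about 1 mm, and a tooth of each lines up in the crop (columns 318 and 320). I descend to just above the spline, then look at the force.

Emit:
servo_tool:
  series:
    - [0,0,0,0.02,0,0,30]
    - [0,0,0,0.033,0,0,30]
    - [0,0,0,0.038,0,0,30]
    - [0,0,0,0.042,0,0,30]
    - [0,0,0,0.046,0,0,30]
    - [0,0,0,0.048,0,0,30]

```text
clock: 14.52
ee_pos: [0.6564, 0.1163, 0.2819]
tool_rot: [0.564, 0.427, -0.562, 0.428]
force: [1.3, 3.9, 0.8]
gripper_width: 0.0456
```

```bash
python3 - <<'E'
from st import *
st()
E
```

```text
t 14.525 pos [0.6564 0.1163 0.2819] F [1.3 3.9 0.8] M [ 0.98 -0.18  0.03] w 0.0456 jaw yaw -105.56 toolx [ 2.5e-03  3.0e-04 -1.0e+00] q [-0.42  0.63  0.28  1.61 -0.2   0.93 -1.91]
```

Clean onto the pilot, with slight side force (+y 4 N). I re-centre by 1.5 mm in y and lower onto the spline.

Emit:
servo_tool:
  series:
    - [0,0,0,0,-0.0004,-0.0015,30]
    - [0,0,0,0.003,-0.0004,-0.0015,30]
    - [0,0,0,0.005,-0.0004,-0.0015,30]
    - [0,0,0,0.007,-0.0004,-0.0015,30]
    - [0,0,0,0.009,-0.0004,-0.0015,30]

```text
clock: 15.15
ee_pos: [0.6572, 0.1172, 0.2759]
tool_rot: [0.565, 0.427, -0.561, 0.428]
force: [-10.5, -3.3, 44.3]
gripper_width: 0.0459
```

```bash
python3 - <<'E'
from st import *
st()
E
```

```text
t 15.15 pos [0.6572 0.1172 0.2759] F [-10.5  -3.3  44.3] M [-0.93  2.98  0.03] w 0.0459 jaw yaw -105.6 toolx [ 5.6e-03  9.0e-04 -1.0e+00] q [-0.42  0.64  0.28  1.61 -0.21  0.92 -1.91]
```

It rests on the tooth tops (44 N). I ease to a light press, take off the side load and rock.

Emit:
servo_tool:
  series:
    - [0,0,0,-0.001,-0.0006,0,30]
    - [0.03,0,0,0.001,-0.0006,0,30]
    - [0.06,0,0,0.0015,-0.0006,0,30]
    - [0.09,0,0,0.0015,-0.0006,0,30]
    - [0.05,0,0,0.0015,-0.0006,0,30]
    - [0.0,0,0,0.0015,-0.0006,0,30]
    - [-0.03,0,0,0.0015,-0.0006,0,30]
    - [-0.06,0,0,0.0015,-0.0006,0,30]
    - [-0.09,0,0,0.0015,-0.0006,0,30]

```text
clock: 16.27
ee_pos: [0.6575, 0.1174, 0.2762]
tool_rot: [0.546, 0.451, -0.541, 0.454]
force: [-2.7, 0.3, 21.6]
gripper_width: 0.0461
```

```bash
python3 - <<'E'
from st import *
import pickle
st(); d=cam('wrist'); pickle.dump(d,open('w9.pkl','wb')); crop(d,'c15.png',250,140,390,290,4.5); d=cam('side'); crop(d,'c16.png',230,150,330,230,7)
E
```

```text
t 16.275 pos [0.6575 0.1174 0.2762] F [-2.7  0.3 21.6] M [ 0.14  0.71 -0.04] w 0.0461 jaw yaw -100.46 toolx [ 0.0087  0.0017 -1.    ] q [-0.4   0.64  0.25  1.61 -0.19  0.91 -1.83]
```

View pics/c15.png

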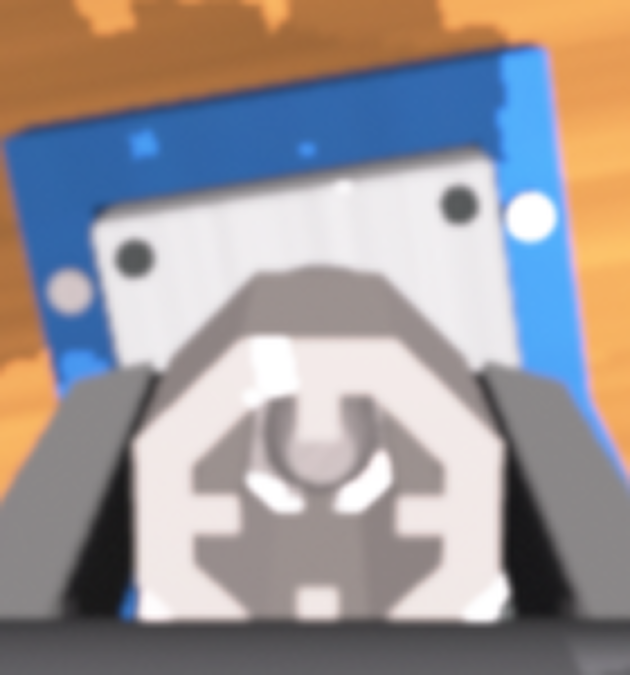

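View pics/c16.png

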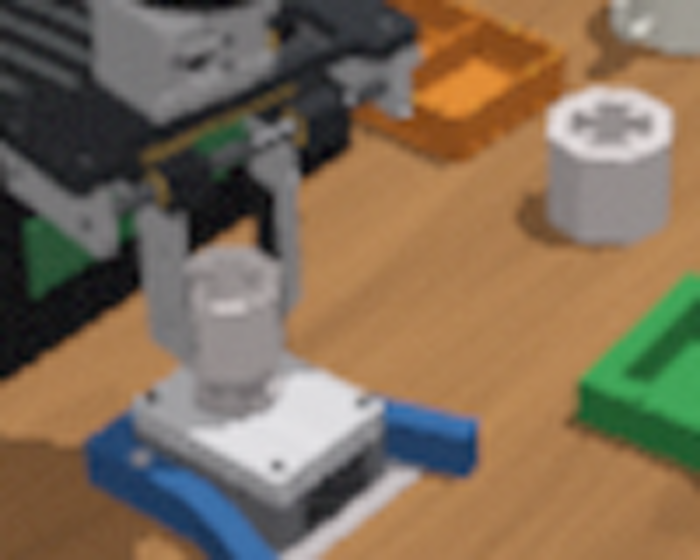

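I chose the wrong phase: the coupling's teeth must go into the gaps, so its angle must be 45° from the shaft teeth. I lift to the pilot, turn +45° to jaw -60.5°, and remove the tilt.

Emit:
servo_tool:
  series:
    - [0,0,-0.008,-0.004,-0.0005,0,30]
    - [-0.05,0,-0.008,-0.006,-0.0005,0,30]
    - [-0.15,0,-0.008,-0.006,-0.0005,0,30]
    - [-0.25,0,-0.008,-0.006,-0.0005,0,30]
    - [-0.35,0,-0.008,-0.006,-0.0005,0,30]
    - [-0.45,0,-0.008,-0.006,-0.0005,0,30]
    - [-0.55,0,-0.008,-0.006,-0.0005,0,30]
    - [-0.65,0,-0.008,-0.006,-0.0005,0,30]
    - [-0.7,0,-0.008,-0.006,-0.0005,0,30]
    - [-0.7,0,-0.008,-0.006,-0.0005,0,30]
    - [-0.7,0,-0.008,-0.006,-0.0005,0,30]

```text
clock: 17.75
ee_pos: [0.657, 0.1174, 0.282]
tool_rot: [0.356, 0.611, -0.356, 0.611]
force: [3.5, -0.1, -2.3]
gripper_width: 0.0458
```

```bash
python3 - <<'E'
from st import *
import pickle
st(); d=cam('wrist'); pickle.dump(d,open('w10.pkl','wb')); crop(d,'c17.png',250,140,390,290,4.5); d=cam('scene'); crop(d,'c18.png',350,160,450,260,6)
E
```

```text
t 17.75 pos [0.657  0.1174 0.282 ] F [ 3.5 -0.1 -2.3] M [ 0.04 -0.68  0.02] w 0.0458 jaw yaw -60.45 toolx [ 9.e-04  3.e-04 -1.e+00] q [-0.29  0.62  0.09  1.6  -0.07  0.93 -1.23]
```

View pics/c17.png

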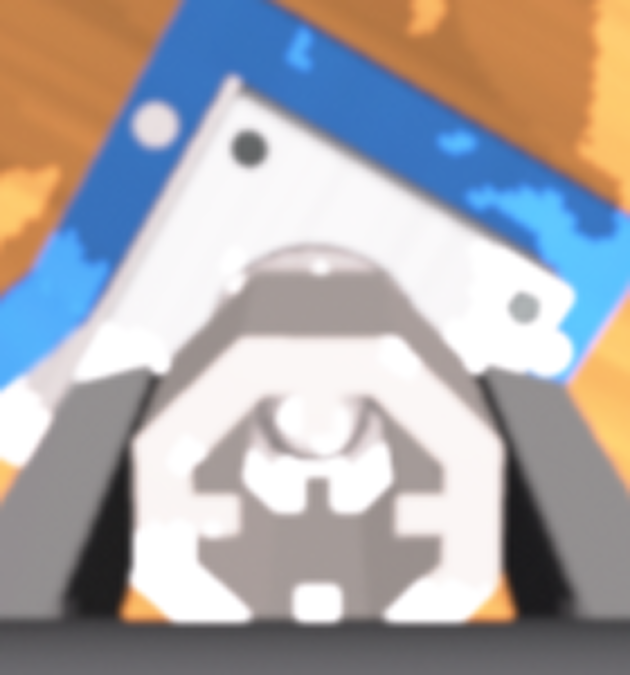

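View pics/c18.png

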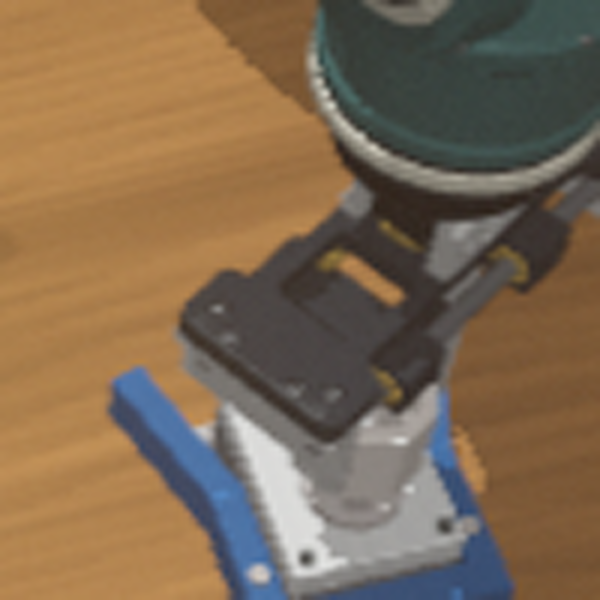

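Now the teeth face the gaps. I shift 1.5 mm toward the stop, keeping the unit pressed home, and lower slowly.

Emit:
servo_tool:
  series:
    - [0,0,0,0,0.0013,0.0007,30]
    - [0,0,0,0.002,0.0013,0.0007,30]
    - [0,0,0,0.004,0.0013,0.0007,30]
    - [0,0,0,0.006,0.0013,0.0007,30]
    - [0,0,0,0.008,0.0013,0.0007,30]

```text
clock: 18.48
ee_pos: [0.6583, 0.1178, 0.2739]
tool_rot: [0.356, 0.611, -0.355, 0.611]
force: [-0.7, 2.9, -0.5]
gripper_width: 0.0458
```

```bash
python3 - <<'E'
from st import *
st()
E
```

```text
t 18.475 pos [0.6583 0.1178 0.2739] F [-0.7  2.9 -0.5] M [0.53 0.39 0.04] w 0.0458 jaw yaw -60.4 toolx [ 7.e-04  5.e-04 -1.e+00] q [-0.29  0.63  0.09  1.6  -0.07  0.91 -1.23]
```

No force and it is already below the tooth tops, so it is meshing. I continue down.

Emit:
servo_tool:
  series:
    - [0,0,0,0.002,0,0,30]
    - [0,0,0,0.004,0,0,30]
    - [0,0,0,0.006,0,0,30]
    - [0,0,0,0.008,0,0,30]
    - [0,0,0,0.01,0,0,30]
    - [0,0,0,0.012,0,0,30]
    - [0,0,0,0.014,0,0,30]

```text
clock: 19.35
ee_pos: [0.6583, 0.1178, 0.2598]
tool_rot: [0.356, 0.611, -0.355, 0.611]
force: [-2.8, 1.8, 1.6]
gripper_width: 0.0455
```

```bash
python3 - <<'E'
from st import *
st()
E
```

```text
t 19.35 pos [0.6583 0.1178 0.2598] F [-2.8  1.8  1.6] M [0.58 0.73 0.01] w 0.0455 jaw yaw -60.4 toolx [ 6.e-04  6.e-04 -1.e+00] q [-0.28  0.65  0.09  1.61 -0.07  0.89 -1.23]
```

Emit:
servo_tool:
  series:
    - [0,0,0,0.001,0,0,30]
    - [0,0,0,0.002,0,0,30]
    - [0,0,0,0.003,0,0,30]
    - [0,0,0,0.003,0,0,30]

```text
clock: 19.85
ee_pos: [0.6583, 0.1178, 0.2587]
tool_rot: [0.356, 0.611, -0.355, 0.611]
force: [-15.4, 0.2, 28.5]
gripper_width: 0.0461
```

```bash
python3 - <<'E'
from st import *
st()
E
```

```text
t 19.85 pos [0.6583 0.1178 0.2587] F [-15.4   0.2  28.5] M [0.26 3.63 0.05] w 0.0461 jaw yaw -60.4 toolx [ 1.e-03  9.e-04 -1.e+00] q [-0.28  0.65  0.09  1.61 -0.07  0.89 -1.23]
```

It stops hard at 0.2587 with 28 N (0.258 expected), so it is seated. I release and lift straight up.

Emit:
servo_tool:
  series:
    - [0,0,0,0,0,0,30]
    - [0,0,0,0,0,0,60]
    - [0,0,0,0,0,0,75]
    - [0,0,0,0,0,0,75]
    - [0,0,0,-0.02,0,0,75]
    - [0,0,0,-0.05,0,0,75]
    - [0,0,0,-0.08,0,0,75]
    - [0,0,0,-0.1,-0.05,0,75]
    - [0,0,0,-0.1,-0.1,0,75]
    - [0,0,0,-0.1,-0.1,0,75]

```text
clock: 21.1
ee_pos: [0.5693, 0.0664, 0.3606]
tool_rot: [0.357, 0.61, -0.356, 0.611]
force: [1.2, -0.4, 0.2]
gripper_width: 0.0704
```

```bash
python3 - <<'E'
from st import *
import pickle
st()
for n in ['wrist','side','scene']:
    d=cam(n,n+'11.png'); pickle.dump(d,open(n+'11.pkl','wb'))
    if n=='side': crop(d,'f2.png',230,150,330,240,7)
    if n=='scene': crop(d,'f3.png',360,180,450,280,6)
E
```

```text
t 21.1 pos [0.5693 0.0664 0.3606] F [ 1.2 -0.4  0.2] M [0.03 0.06 0.01] w 0.0704 jaw yaw -60.53 toolx [ 2.1e-03  9.0e-04 -1.0e+00] q [-0.26  0.37  0.11  1.79 -0.05  0.98 -1.19]
```

View pics/wrist11.png

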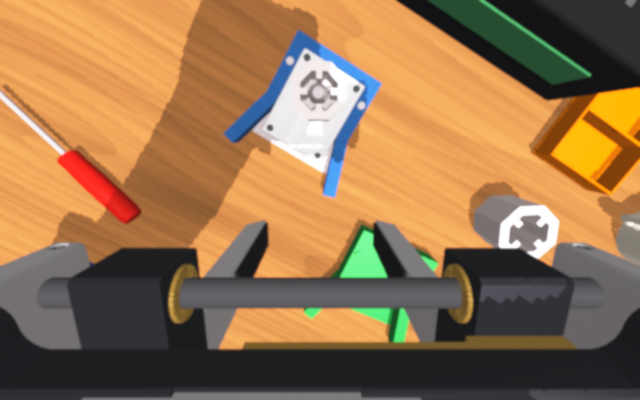

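View pics/f2.png

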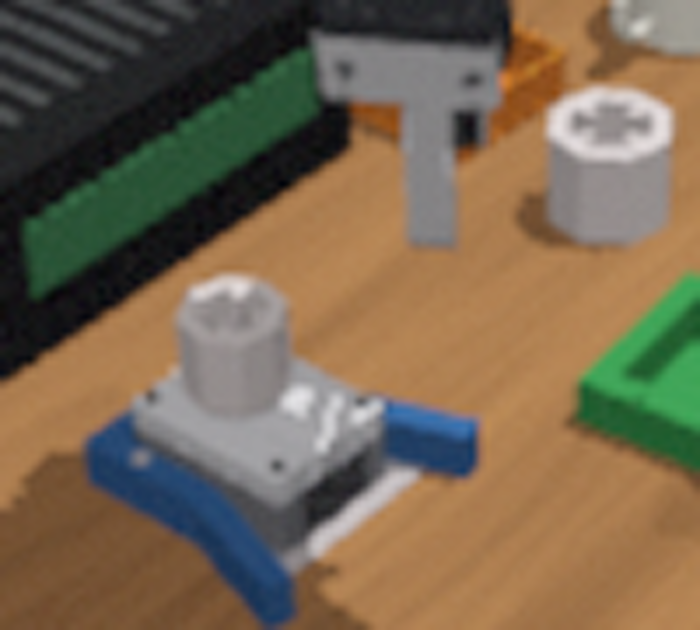

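View pics/f3.png

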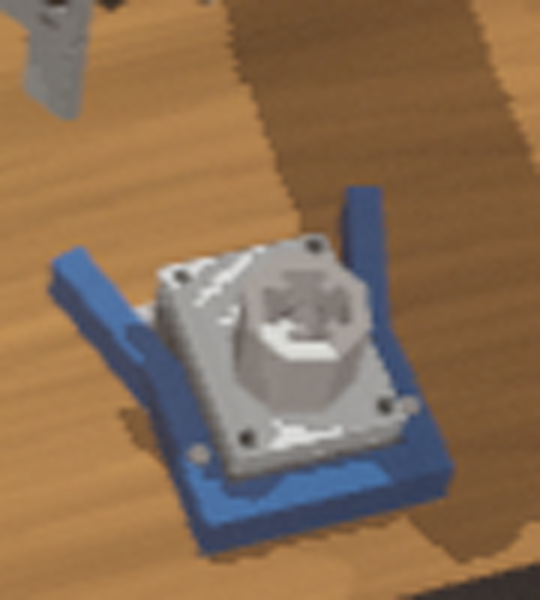

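Everything looks seated. A numeric check: overlay the home outline of the coupling and unit on the side, scene and wrist views.

```bash
python3 - <<'E'
from st import *
import pickle
c0=np.array([.6445,.1187]);yw=np.radians(-1)
ex=np.array([np.cos(yw),np.sin(yw)]);ey=np.array([-ex[1],ex[0]])
sh=c0+.012*ex
ims=[]
for n,o,k in (('side',(240,180),9),('scene',(370,200),9),('wrist',(270,35),9)):
    d=pickle.load(open(n+'11.pkl','rb')); x,y=o
    im=cv2.resize(d['frame'][y:y+65,x:x+(50 if 0 else 65)],None,fx=k*.45*.9,fy=k*.45*.9,interpolation=cv2.INTER_CUBIC); k=k*.405
    def pl(P,c): cv2.polylines(im,[np.round((w2pix(d,P)+.5-o)*k).astype(int)],True,c,1)
    a=np.radians(29.5+22.5+45*np.arange(8)); r=.023/np.cos(np.pi/8)
    for z,c in((.09,(0,0,255)),(.05,(0,255,0))): pl([np.r_[sh+r*np.array([np.cos(t),np.sin(t)]),z] for t in a],c)
    pl([np.r_[c0+ex*i+ey*j,.045] for i,j in((.045,.035),(.045,-.035),(-.045,-.035),(-.045,.035))],(255,0,255))
    pl([np.r_[c0+ex*i+ey*j,.025] for i,j in((.045,.0365),(.045,-.0365),(-.01,-.0365),(-.01,.0365))],(0,255,255))
    ims.append(im)
    f=d['frame']
cv2.imwrite('pics/fin.png',cv2.resize(np.hstack(ims),None,fx=1,fy=1)); print(np.hstack(ims).shape)
d=pickle.load(open('wrist11.pkl','rb')); crop(d,'f4.png',215,20,390,200,3.3)
E
```

```text
(237, 711, 3)
```

View pics/fin.png

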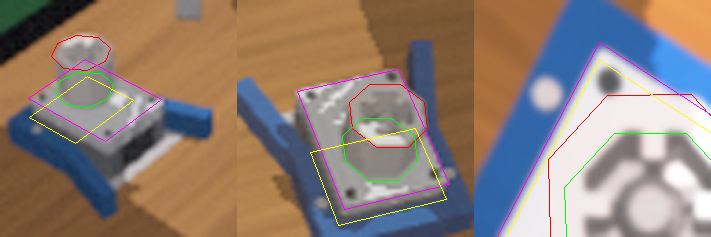

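View pics/f4.png

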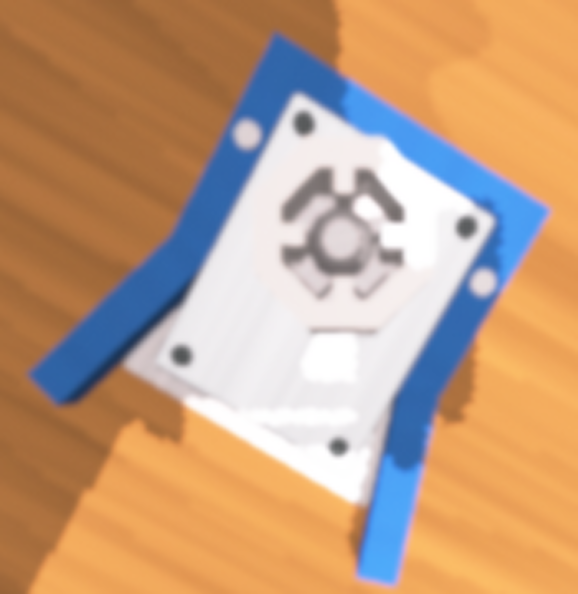

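```bash
python3 - <<'E'
from st import *
import pickle
d=pickle.load(open('wrist11.pkl','rb')); f=lambda L: np.array(L,float)/3.3+[215,20]
U=pix2w(d,f([(297,93),(495,217)]),.045); C=pix2w(d,f([(277,33),(550,210)]),.025)
print(U.round(4),C.round(4)); x=C[0]-C[1]; y=x[:2]/np.linalg.norm(x[:2]); n=np.array([y[1],-y[0]])
print('gap to stop mm',1e3*((C.mean(0)-U.mean(0))[:2]@n)-14,'lateral mm',1e3*(C.mean(0)-U.mean(0))[:2]@y)
P=pix2w(d,f([(304,123),(466,227),(181,355),(339,446)]),.045)
print('screw centre',P.mean(0),'shaft tip',pix2w(d,f([(343,238)]),.082))
# coupling outer top
Q=pix2w(d,f([(254,213),(432,270),(313,330),(375,330),(253,268)]),.09); print(Q.round(4))
E
```

```text
[[0.689  0.151  0.045 ]
 [0.6884 0.0832 0.045 ]] [[0.7049 0.1679 0.025 ]
 [0.7029 0.0679 0.025 ]]
gap to stop mm 1.2131121891651588 lateral mm 1.1095136545051751
screw centre [0.64436569 0.11797767 0.045     ] shaft tip [[0.65662491 0.1172805  0.082     ]]
[[0.6498 0.1393 0.09  ]
 [0.6602 0.093  0.09  ]
 [0.6322 0.1124 0.09  ]
 [0.6401 0.0984 0.09  ]
 [0.638  0.1333 0.09  ]]
```

The stop gap is about 1 mm, the lateral offset about 1 mm (both within calibration), and the coupling outline matches its home pose. The arm is clear, so I hand in.

```bash
python3 - <<'E'
from h import *
print(job_done())
E
```

```text
the job is handed in; nothing more can be done
None
```

I slid the gear unit into the smaller blue cradle, pressed the middle-sized white coupling onto its shaft until it seated, released it, and handed the job in at about 21 s. No verdict was reported, so what follows is from my own last checks.

- **Unit:** The last picture put it about 1 mm from the stop and about 1 mm off the centre line, both within the calibration error. Earlier, after I relaxed the arm while still gripping, it had moved 2–3 mm off the stop. I pushed it back with closed fingers to a firm stop (16 N).
- **Coupling:** My first approach had the wrong tooth phase. It landed on the tooth tops at 44 N, and rocking ±5° did not mesh it. I lifted it, turned it 45° so its teeth faced the gaps, and it went down freely. It stopped on the collar at 28 N, at the expected height, and its outline matched the home pose in the side and scene views.
- **Disagreement:** One side-camera reading of the shaft was about 5–10 mm off the wrist-camera reading. I went with the wrist camera, and the fit agreed with it.
- **Bystanders:** I did not touch the worn coupling or the other things. I did not measure their positions again at the end.

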